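# Load the test chamber and tip its lid shut

## Robot

A 7-joint arm with a two-finger parallel gripper is mounted at the origin on the work surface. World frame = base frame: x ahead of the robot, y to its left, z up, the work surface at z = 0. Lengths are in m, angles in rad, forces in N, time in s.
With the tool pointing down it reaches from about 0.4 to 0.925 m from the base axis. Payload 4.1 kg.
Tool frame: the origin (TCP) lies midway between the tips of the shut fingers; the grasp point (between the pads) lies 19 mm behind it; z points along the fingers, y is the line along which they close (so a half turn about z gives the same grasp; the last joint's range is limited). The gripper opens to 85 mm and grips with 20 to 120 N. Pads are 22 mm wide; open, the fingers measure 114 mm over their backs; the gripper's body (76 mm by 85 mm) begins 54 mm behind the grasp point. The pads swing forward as they close: fully open they stand 13 mm farther back than shut.
Start: joints at [1.203, 0.398, 0.045, 1.537, -0.019, 1.207, -0.051], TCP at [0.173, -0.627, 0.193] pointing down, gripper open.
Joint ranges: [-2.82, 2.82], [-0.49, 2.23], [-1.37, 1.46], [0, 2.46], [-1.36, 4.5], [0.23, 2], [-2.94, 2.94]. Speed limits (rad/s): [2.57, 2.57, 3.14, 3.14, 3.14, 3.14, 3.14].

## Interface

Orientations are given as a unit quaternion [x, y, z, w].
In Python, from cell import sense, grab_frame, camera_params, close_job gives the robot as it stands.
- The arm moves only by the tool drive_tool, never from a script. Its argument "deltas" is a list of rows, each a list of 2 entries, a list of its own where there are three numbers: the shift along the world's x, y, z in cm, then the turn, a rotation vector about the world's x, y, z in degrees. A call has 1 to 12 rows; each row shifts and turns the commanded pose from where the row before left it; what a row does not reach is not made up. A row lasts 1/12 s, in which the tool goes at most 41.7 mm and 7.16 degrees, less where a joint would pass 70% of its speed; a pose out of reach is approached as far as the arm can. A call with a gripper value outside its range is refused whole. "claw" is the finger opening in cm, from 0 to 8.54, set as the call begins (left out, the last holds). The fingers move at their own pace and stop on an object; "newtons" is the grip in N (left out, the last holds). Time passes only in rows, so rows that do not move let the fingers close. It gives the time, the measured TCP pose, the force, the opening and the grip force at its end, in the units of the state.
- sense(): the state, without advancing time (a new reading comes with each control period).
- grab_frame(name): name is "scene" or "top" or "wrist"; returns the picture (400x640x3 uint8, red, green, blue); there is no depth.
- camera_params(name): a dict with "intrinsics" (3x3 intrinsics, pixels), "T" (4x4, takes a point from camera to world coordinates). Camera axes: x right, y down, z forward; pixel columns grow to the right and rows downward; lengths in m; the calibration is good to about 2 mm. A picture is of the moment at which its call begins: read the wrist's pose just before it. camera_params takes no time and is no camera call; for the wrist camera it gives the pose at the moment of the call.
- close_job(): hands the job in; it is judged then, once.
The state is a dict: "clock": time; "q": joint angles; "qd": joint speeds; "joint_torque": joint torques, N m; "tcp_pos": TCP position; "orientation": TCP orientation; "contact_force": force on the tool from outside, world axes, zero at the start; "moment": the same for the moment, N m; "gripper_width": opening from 0.0 (shut) to 1.0 (fully open); "gripper_force": force on a finger pad.
Only numpy, scipy, OpenCV 4.12 (cv2) and the standard library are available. Lean on these libraries where they do the work, as an engineer would, in place of code of your own. Each camera call takes 0.05 s, during which the arm holds its last target. There are 200 camera calls.

## Task

Get the acrylic test chamber ready for a leak test: stand the larger dome-topped metal cover upright on the round rubber pad inside it, fully on the pad, and let go. Then push the open lid from behind until it tips past upright, and let it fall shut by its own weight: do not follow it down or press it shut. Leave the other two covers and the data logger in the chamber where they are.

Things in the scene. Friction and masses are not known exactly. Their poses are not given: they have to be found in the camera images.
- chamber: fixed clear, slightly milky acrylic box, open on top, 250 (its x) x 190 (its y) x 85 mm high over the flange at its rim; origin at the centre of its underside. The clear inside is 210 x 150 mm, its floor is 10 mm above the origin. The flange is 15 mm thick and reaches 20 mm out from the inside walls. The lid is hinged along the +y rim.
- lid (a joint): angle of the chamber's lid, rad: 0 shut, 1.57 upright, 1.95 leaning back on its stop (the start). The lid, a clear, slightly milky 250 x 190 x 12 mm panel in an aluminium frame, weighs about 0.5 kg and its hinge is damped. It balances near 1.5; once below 1.35 it falls shut by itself in one to three seconds, above 1.6 it falls back open. A black 48 mm gauge stands 32 mm out of its outer face, 85 mm from the hinge.
- lid_edge (a point): middle of the lid's free edge, on the outer face (the face that is on top when shut, and looks away from the chamber when open); 190 mm from the hinge. Axes as the lid's: x along the edge, -y from hinge to free edge, z out of the outer face.
- lid_hinge (a point): middle of the hinge line, on the lid's inner face: 85 mm above the table, 95 mm to +y of the chamber's centre
- pad: round black rubber pad, 76 mm across, 4 mm thick, fixed on the chamber floor in one half of it (toward the chamber's +x or -x end); origin at the centre of its underside, so its top is 4 mm above it and 14 mm above the table
- logger: loose grey data logger, a flat box 60 x 85 x 28 mm with a small display, lying in the other half of the chamber, its 85 mm side along the chamber's y; origin at the centre of its underside; must stay
- dome: the cover to test: grey metal, upright, 46 mm across, 60 mm tall, straight-sided up to 40 mm with a rounded dome above; about 0.24 kg; origin at the centre of its underside, z up
- flat: look-alike cover to leave: 46 mm across, 60 mm tall, flat top; origin at the centre of its underside
- minidome: small look-alike cover to leave: domed, 32 mm across, 40 mm tall; origin at the centre of its underside
Mind the look-alikes: they are no part of the job. Leave any orange or red look-alike of the dome alone.

How it is judged:
By the outcome, as a careful person would: the job done as asked, in the order asked, and still so for the second after the job is handed in, with the robot touching nothing.
It also fails if it takes over 64 s, if anything falls off the work surface, if the arm or the gripper's body presses on something with over 40 N, if the wrist force passes 120 N, or if a joint passes its speed limit or range.

## Working session

There is one attempt and no reset: what is moved stays moved. The work goes in short steps, Python scripts to look and compute and a tool call to move; the robot and the scene stay as the last step left them, time stands still between calls to the robot, and variables do not carry over. Pictures are saved under pics/ and viewed, at most 10 in all, crops included, and the job is handed in when it is done.

Besides the shell and the picture viewer there is one more tool, called after "Request:" as name([rows], argument=value, ...), one row to a line, values as JSON. drive_tool: Moves the arm, as the interface text tells. Its arguments: {"type":"object","properties":{"deltas":{"type":"array"},"claw":{"type":"number"},"newtons":{"type":"number"}},"required":["deltas"]}

```bash
mkdir -p pics
cat > h.py <<'E'
import numpy as np, cv2
from cell import *
def save(n,f,crop=None,s=1):
    im=grab_frame(n)
    np.save('pics/'+f+'.npy',im)
    if crop: im=im[crop[1]:crop[3],crop[0]:crop[2]]
    cv2.imwrite('pics/'+f+'.png',cv2.resize(im[:,:,::-1],None,fx=s,fy=s,interpolation=cv2.INTER_CUBIC))
def proj(n,P):
    c=camera_params(n);T=np.linalg.inv(c['T']);p=T[:3,:3]@np.array(P,float).T+T[:3,3:];u=c['intrinsics']@p
    return (u[:2]/u[2]).T
def ray(n,uv,z):
    c=camera_params(n);T=c['T'];d=T[:3,:3]@np.linalg.solve(c['intrinsics'],[uv[0],uv[1],1]);o=T[:3,3]
    return o+d*(z-o[2])/d[2]
E
python3 - <<'E'
from h import *
s=sense();print(s['clock'],s['tcp_pos'],s['orientation'])
a=grab_frame('top');b=grab_frame('scene')
for n,i in(('top0',a),('scene0',b)): cv2.imwrite(f'pics/{n}.png',i[:,:,::-1])
for n in('top','scene','wrist'):print(n,np.round(camera_params(n)['T'],3).tolist())
E
```

```text
0.0 [ 0.17243315 -0.62596156  0.1917592 ] [ 9.90975999e-01  1.34035758e-01 -2.04638326e-04 -9.70968094e-04]
top [[-0.024, -0.997, 0.071, 0.488], [-0.999, 0.023, -0.026, -0.078], [0.024, -0.072, -0.997, 1.057], [0.0, 0.0, 0.0, 1.0]]
scene [[0.431, 0.773, -0.466, 0.971], [0.902, -0.374, 0.214, -0.276], [-0.009, -0.513, -0.858, 0.817], [0.0, 0.0, 0.0, 1.0]]
wrist [[0.265, -0.92, -0.29, 0.247], [-0.964, -0.253, -0.079, -0.607], [-0.0, 0.301, -0.954, 0.374], [0.0, 0.0, 0.0, 1.0]]
```

View pics/top0.png

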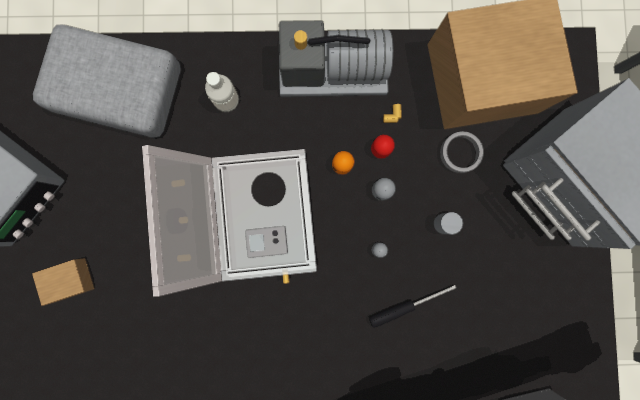

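View pics/scene0.png

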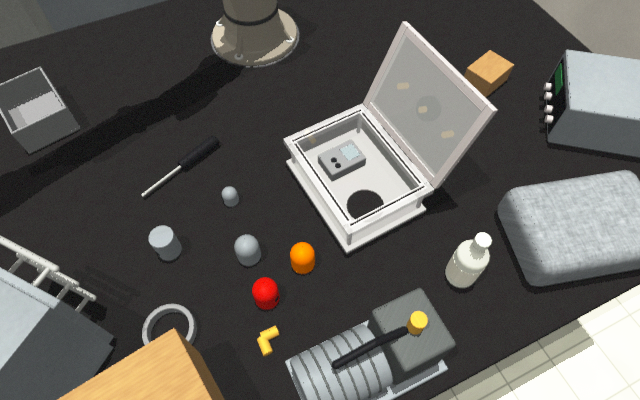

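Candidates in the top view: grey dome (384,188), flat (449,223), minidome (380,250), orange dome (343,162) and red dome (383,146). The target is the larger grey dome at (384,188). The pad is at (268,189) and the logger at (266,242). The lid leans to the left, which is +y.

Run:
```python
from h import *
im=cv2.imread('pics/top0.png')
cv2.imwrite('pics/c1.png',cv2.resize(im[135:300,140:405],None,fx=3,fy=3,interpolation=cv2.INTER_CUBIC))
g=im.max(2)
def blob(m,x0,y0,x1,y1):
    q=np.zeros_like(g);q[y0:y1,x0:x1]=(m[y0:y1,x0:x1]*255)
    n,l,st,c=cv2.connectedComponentsWithStats(q);k=1+np.argmax(st[1:,4]);return c[k],st[k]
pc,ps=blob(g<70,245,168,292,212);print('pad',pc,ps,ray('top',pc,.014))
for n,b in(('dome',(365,170,405,205)),('flat',(430,205,470,240)),('mini',(368,240,392,262))):
    c,s=blob(g>75,*b);print(n,c,s,ray('top',c,.03))
# dome fit: silhouette centroid of a model, both views
sc=cv2.imread('pics/scene0.png');gs=sc.max(2)
q=np.zeros_like(gs);q[228:272,230:266]=(gs[228:272,230:266]>75)*255
n,l,st,c=cv2.connectedComponentsWithStats(q);k=1+np.argmax(st[1:,4]);print('scene dome',c[k],st[k])
t=np.linspace(0,2*np.pi,40)
def model(x,y):
    return np.array([[x+r*np.cos(a),y+r*np.sin(a),z] for z,r in[(0,.023),(.04,.023)]+[(.04+.02*np.sin(e),.023*np.cos(e)) for e in np.linspace(.2,1.57,8)] for a in t])
def cen(v,x,y):
    h=cv2.convexHull(proj(v,model(x,y)).astype(np.float32));m=cv2.moments(h);return np.array([m['m10']/m['m00'],m['m01']/m['m00']])
from scipy.optimize import least_squares as L
cd,_=blob(g>75,365,170,405,205)
x0=ray('top',cd,.03)[:2]
for v,cc in(('top',cd),('scene',c[k])):
    print(v,L(lambda p:cen(v,*p)-cc,x0,diff_step=1e-3).x)
```

```text
pad [268.0423341  189.02173913] [252 173  33  33 874] [0.58603805 0.0099034  0.014     ]
dome [384.33238636 188.01420455] [374 178  21  21 352] [ 0.58114544 -0.24215286  0.03      ]
flat [451.40049751 222.87562189] [441 212  22  23 402] [ 0.50244805 -0.38473089  0.03      ]
mini [380.04142012 249.71005917] [373 243  15  14 169] [ 0.44878439 -0.22843005  0.03      ]
scene dome [246.9892638 249.3006135] [234 234  27  32 652]
top [ 0.58169744 -0.24307469]
scene [ 0.57870387 -0.24256503]
```

View pics/c1.png

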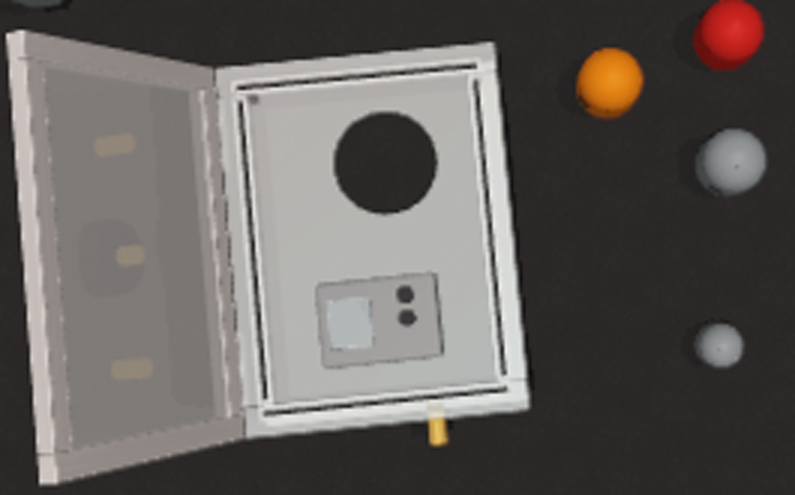

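The crop confirms the choice: plain grey, fully domed, at (384,188), about 46 mm across. The pad is round black with clear floor around it. Next I'll fit the chamber from the flange corners.

Run:
```python
from h import *
from scipy.optimize import least_squares as L
px=np.array([[217,68],[495,43],[528,408],[245,437]])/3+[140,135]
P=np.array([[.125,.095],[.125,-.095],[-.125,-.095],[-.125,.095]])
def w(p):
    c,s=np.cos(p[2]),np.sin(p[2]);return np.c_[P@np.array([[c,s],[-s,c]])+p[:2],np.full(4,.085)]
r=L(lambda p:(proj('top',w(p))-px).ravel(),[.53,.02,.09]);p=r.x
print(p,np.degrees(p[2]),r.fun.round(1))
c,s=np.cos(p[2]),np.sin(p[2]);R=np.array([[c,-s],[s,c]])
print('pad in chamber',R.T@(np.array([.586,.0099])-p[:2]))
print('hinge',p[:2]+R@[0,.095],'edge top',p[:2]+R@[0,.095+.07+.011],'pad scene',proj('scene',[[.586,.0099,.014]]))
```

```text
[0.5285649  0.01326445 0.06893933] 3.9499328976719577 [-0.3 -0.3 -0.  -0.2  0.3  0.6  0.1 -0. ]
pad in chamber [ 0.05706691 -0.00731286]
hinge [0.52202085 0.10803879] edge top [0.51644119 0.18884638] pad scene [[365.9139158  204.50066236]]
```

Request:
drive_tool([
  [[3.5,3,0],[0,0,-5]],
  [[3.5,3,0],[0,0,-5]],
  [[3.5,3,0],[0,0,0]],
  [[3.5,3,0],[0,0,0]],
  [[3.5,3,0],[0,0,0]],
  [[3.5,3,0],[0,0,0]],
  [[3.5,3,0],[0,0,0]],
  [[3.5,3,0],[0,0,0]],
  [[3.5,3,0],[0,0,0]],
  [[3.5,3,0],[0,0,0]],
  [[3.5,3,0],[0,0,0]],
  [[0,0,0],[0,0,0]],
], claw=8.5, newtons=40)

```text
clock: 1.1
tcp_pos: [0.5288, -0.3177, 0.1924]
orientation: [0.999, 0.055, 0.003, -0.003]
contact_force: [1.2, 1.5, 0.5]
gripper_width: 0.995
gripper_force: 0.0
```

Request:
drive_tool([
  [[1.7,2.5,0],[0,0,-2]],
  [[1.7,2.5,0],[0,0,0]],
  [[1.7,2.4,0],[0,0,0]],
  [[0,0,0],[0,0,0]],
  [[0,0,0],[0,0,0]],
])

```text
clock: 1.52
tcp_pos: [0.5725, -0.2518, 0.1923]
orientation: [0.999, 0.032, -0.0, -0.001]
contact_force: [-0.7, -1.3, 0.5]
gripper_width: 0.996
gripper_force: 0.0
```

Run:
```python
from h import *
s=sense();print(s['clock'],s['tcp_pos'],s['orientation'])
T=camera_params('wrist')
print(proj('wrist',[[.580,-.243,.06],[.580,-.243,.0]]))
save('wrist','w1')
```

```text
1.5167 [ 0.572492   -0.2518172   0.19226454] [ 9.99483947e-01  3.21160712e-02 -3.04724365e-04 -5.51258405e-04]
[[310.66199717 173.67647238]
 [311.9309865  163.73808806]]
```

View pics/w1.png

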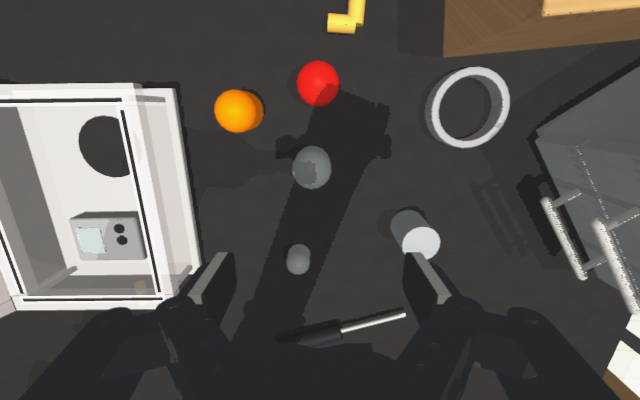

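The wrist view has the dome at (312,167) against a predicted (311,169), so the position agrees. Its two look-alike neighbours, orange (239,110) and red (318,83), are clear of the finger line. I'll descend.

Request:
drive_tool([
  [[0.4,0.45,0],[0,0,0]],
  [[0.4,0.45,-1],[0,0,0]],
  [[0,0,-2],[0,0,0]],
  [[0,0,-2],[0,0,0]],
  [[0,0,-2],[0,0,0]],
  [[0,0,-2],[0,0,0]],
  [[0,0,0],[0,0,0]],
  [[0,0,0],[0,0,0]],
])

```text
clock: 2.23
tcp_pos: [0.5783, -0.2455, 0.1014]
orientation: [1.0, 0.029, -0.001, -0.001]
contact_force: [-0.0, -0.9, 0.7]
gripper_width: 0.995
gripper_force: 0.0
```

Request:
drive_tool([
  [[0.1,0.2,-1.5],[0,0,0]],
  [[0.1,0.1,-1.5],[0,0,0]],
  [[0,0,-1.5],[0,0,0]],
  [[0,0,-1.5],[0,0,0]],
  [[0,0,-1.5],[0,0,0]],
  [[0,0,-1.3],[0,0,0]],
  [[0,0,0],[0,0,0]],
  [[0,0,0],[0,0,0]],
])

```text
clock: 2.9
tcp_pos: [0.5819, -0.2426, 0.0151]
orientation: [1.0, 0.03, 0.0, 0.0]
contact_force: [0.5, -0.3, -0.1]
gripper_width: 0.992
gripper_force: 0.0
```

Request:
drive_tool([
  [[-0.1,0,-0.5],[0,0,0]],
  [[0,0,0],[0,0,0]],
])

```text
clock: 3.07
tcp_pos: [0.581, -0.2427, 0.0104]
orientation: [1.0, 0.03, 0.0, 0.0]
contact_force: [0.1, 0.1, -1.0]
gripper_width: 0.991
gripper_force: 0.0
```

Request:
drive_tool([
  [[0,0,0],[0,0,0]],
  [[0,0,0],[0,0,0]],
  [[0,0,0],[0,0,0]],
  [[0,0,0],[0,0,0]],
  [[0,0,0],[0,0,0]],
  [[0,0,0],[0,0,0]],
  [[0,0,0],[0,0,0]],
  [[0,0,0],[0,0,0]],
  [[0,0,0],[0,0,0]],
  [[0,0,0],[0,0,0]],
], claw=3.5, newtons=40)

```text
clock: 3.9
tcp_pos: [0.5809, -0.2421, 0.0104]
orientation: [1.0, 0.03, 0.0, -0.0]
contact_force: [-2.4, 1.1, 6.0]
gripper_width: 0.412
gripper_force: 24.8
```

Run:
```python
from h import *
a=grab_frame('wrist');b=grab_frame('scene')
o=np.hstack([cv2.resize(a[100:400,170:470],(400,400)),cv2.resize(b[180:310,170:300],(400,400))])
cv2.imwrite('pics/g1.png',o[:,:,::-1]);s=sense();print(s['gripper_width'],s['gripper_force'],s['contact_force'])
```

```text
0.41180101036801786 24.80902299284935 [-1.12251441  1.99796295  5.76975683]
```

View pics/g1.png

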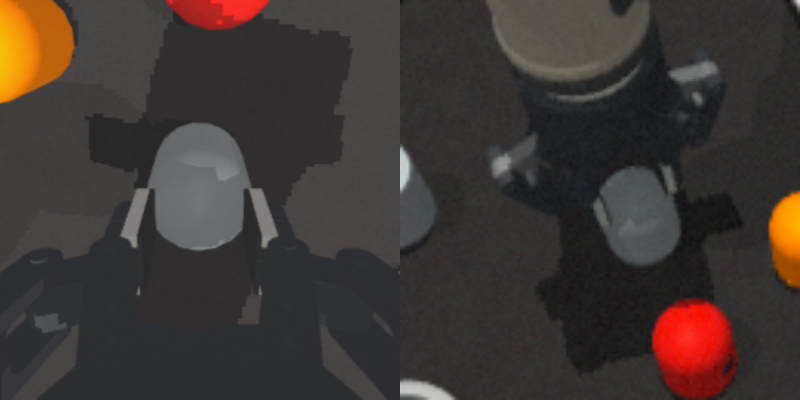

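Run:
```python
from h import *
def m(p): return ((p-[170,100])*4/3).round()
for z in(.0,.015,.03,.04,.05):
  print(z,m(proj('wrist',[[.581,-.2425+d,z] for d in(.023,-.023)])).tolist())
print(m(proj('wrist',[[.581,-.2425,.06],[.604,-.2425,0],[.592,-.2195,.015],[.592,-.2655,.015]])))
```

```text
0.0 [[155.0, 160.0], [241.0, 164.0]]
0.015 [[151.0, 171.0], [244.0, 176.0]]
0.03 [[148.0, 184.0], [247.0, 189.0]]
0.04 [[145.0, 194.0], [250.0, 199.0]]
0.05 [[141.0, 205.0], [253.0, 210.0]]
[[197. 220.]
 [200. 121.]
 [152. 150.]
 [246. 155.]]
```

Run:
```python
from h import *
t=sense()['tcp_pos']
for h in(.0425,.023,.0176):
  for D in(0,.006,.013,.02,.03):
    print(h,D,proj('wrist',[[t[0]+.011,t[1]+d,t[2]+D] for d in(h,-h)]).round().tolist())
a=grab_frame('wrist')[200:400,200:440]
cv2.imwrite('pics/g2.png',cv2.resize(cv2.convertScaleAbs(a,alpha=1.6,beta=20),(720,600),interpolation=cv2.INTER_CUBIC)[:,:,::-1])
```

```text
0.0425 0 [[255.0, 209.0], [382.0, 216.0]]
0.0425 0.006 [[253.0, 212.0], [384.0, 219.0]]
0.0425 0.013 [[250.0, 216.0], [386.0, 223.0]]
0.0425 0.02 [[248.0, 220.0], [389.0, 227.0]]
0.0425 0.03 [[243.0, 226.0], [393.0, 234.0]]
0.023 0 [[284.0, 210.0], [353.0, 214.0]]
0.023 0.006 [[283.0, 213.0], [354.0, 217.0]]
0.023 0.013 [[282.0, 217.0], [355.0, 221.0]]
0.023 0.02 [[280.0, 221.0], [357.0, 226.0]]
0.023 0.03 [[278.0, 228.0], [359.0, 232.0]]
0.0176 0 [[292.0, 211.0], [345.0, 214.0]]
0.0176 0.006 [[291.0, 214.0], [346.0, 217.0]]
0.0176 0.013 [[290.0, 218.0], [347.0, 221.0]]
0.0176 0.02 [[289.0, 222.0], [348.0, 225.0]]
0.0176 0.03 [[288.0, 228.0], [349.0, 232.0]]
```

View pics/g2.png

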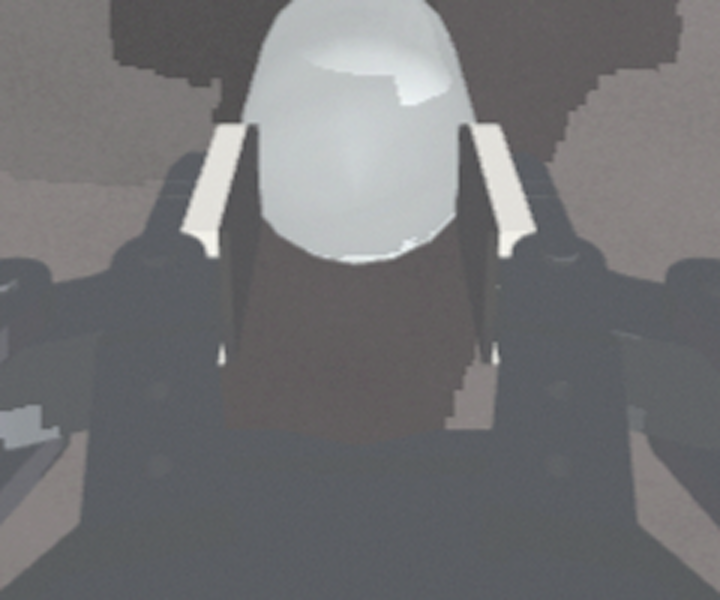

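Run:
```python
from h import *
s=sense();t=s['tcp_pos'];print(t,s['q'])
for z in(.01,.02,.03,.04,.05,.06): print(z,proj('scene',[[t[0]+.011,t[1]+d,z] for d in(.02,-.02)]).round(1).tolist(),proj('top',[[t[0],t[1],z]]).round(1).tolist())
b=grab_frame('scene')[215:280,215:290]
cv2.imwrite('pics/s2.png',cv2.resize(b,(750,650)[:2],interpolation=cv2.INTER_CUBIC)[:600,:,::-1])
```

```text
[ 0.58088127 -0.24212505  0.0103709 ] [ 0.43779093  0.54771203 -0.14815204  1.74853202  0.10201446  0.85258028
 -1.26738964]
0.01 [[260.5, 253.6], [240.8, 262.0]] [[382.9, 189.0]]
0.02 [[259.9, 251.4], [240.0, 259.8]] [[383.6, 188.6]]
0.03 [[259.3, 249.1], [239.2, 257.7]] [[384.3, 188.1]]
0.04 [[258.6, 246.8], [238.4, 255.5]] [[385.1, 187.7]]
0.05 [[258.0, 244.5], [237.5, 253.2]] [[385.8, 187.3]]
0.06 [[257.3, 242.1], [236.7, 250.9]] [[386.6, 186.8]]
```

View pics/s2.png

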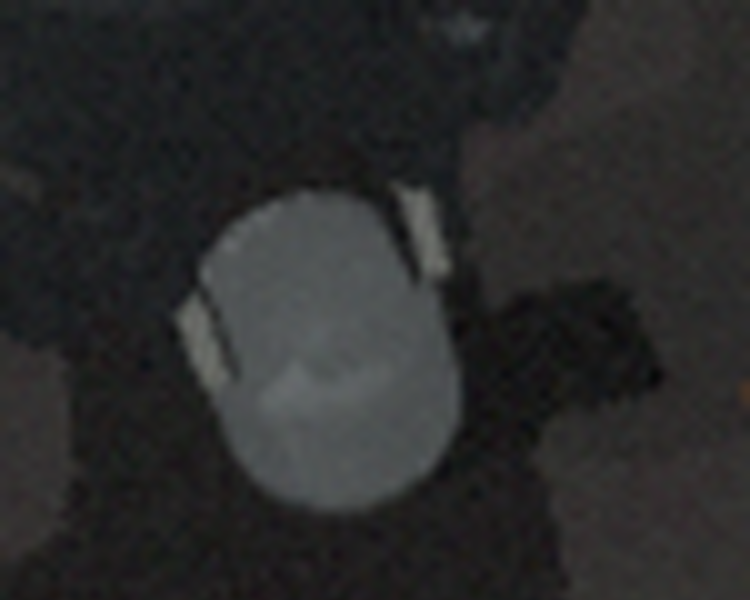

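Both cameras put the real fingertips about 40 mm above the reported TCP (tips at z≈0.05). The pads are therefore on the dome's curve, which also explains the low opening reading and the 6 N upward force. I'll reopen and go lower in small steps, watching the force.

Request:
drive_tool([
  [[0,0,0],[0,0,0]],
  [[0,0,0],[0,0,0]],
  [[0,0,0],[0,0,0]],
  [[0,0,0],[0,0,0]],
  [[0,0,0],[0,0,0]],
  [[0,0,0],[0,0,0]],
  [[0,0,0],[0,0,0]],
  [[0,0,-0.5],[0,0,0]],
  [[0,0,-0.5],[0,0,0]],
  [[0,0,0],[0,0,0]],
], claw=8.5)

```text
clock: 4.93
tcp_pos: [0.5796, -0.2421, -0.0016]
orientation: [1.0, 0.03, -0.001, -0.0]
contact_force: [-0.9, 0.2, -0.6]
gripper_width: 0.995
gripper_force: 0.0
```

Request:
drive_tool([
  [[0,0,-0.5],[0,0,0]],
  [[0,0,-0.5],[0,0,0]],
  [[0,0,0],[0,0,0]],
])

```text
clock: 5.18
tcp_pos: [0.5797, -0.242, -0.0115]
orientation: [1.0, 0.03, -0.001, -0.0]
contact_force: [-0.9, 0.6, -0.2]
gripper_width: 0.996
gripper_force: 0.0
```

Run:
```python
from h import *
s=sense();t=s['tcp_pos'];print(t,s['contact_force'])
a=grab_frame('wrist');b=grab_frame('scene')
def m(p): return p.round(1).tolist()
print('dome base/top pred',m(proj('wrist',[[.603,-.2425,0],[.58,-.2425,.06]])))
for D in(.013,.04,.055):print(D,m(proj('wrist',[[t[0]+.011,t[1]+d,t[2]+D] for d in(.0425,-.0425)])),m(proj('scene',[[t[0]+.011,t[1]+d,t[2]+D] for d in(.0425,-.0425)])))
o=np.hstack([cv2.resize(a[130:370,180:460],(400,343)),cv2.resize(b[200:286,200:300],(399,343))])
cv2.imwrite('pics/g3.png',cv2.convertScaleAbs(o[:,:,::-1],alpha=1.6,beta=15))
```

```text
[ 0.57969033 -0.24202913 -0.01150381] [-0.89139593  0.63955257 -0.19274701]
dome base/top pred [[320.0, 200.4], [317.5, 290.2]]
0.013 [[250.2, 216.0], [385.4, 223.4]] [[271.5, 250.2], [230.2, 268.0]]
0.04 [[238.8, 233.9], [396.4, 242.3]] [[270.2, 244.2], [227.8, 262.3]]
0.055 [[230.7, 246.7], [404.2, 255.7]] [[269.5, 240.7], [226.3, 259.0]]
```

View pics/g3.png

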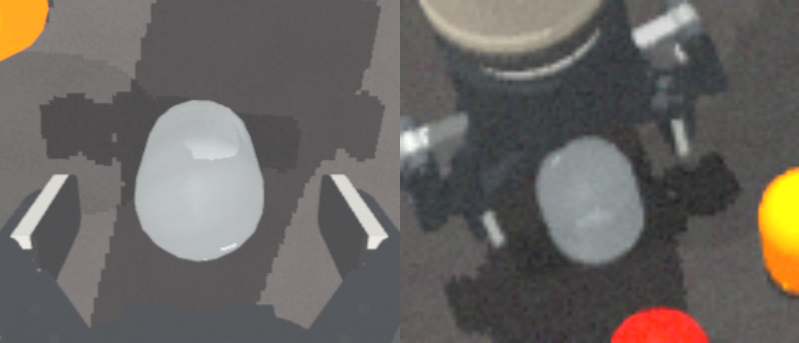

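TCP at −11 mm with no contact confirms the offset: open tips are about 55 mm behind the reported TCP, and about 42 mm when shut. The dome is still upright and in place. I'll go 2 cm lower and regrasp.

Request:
drive_tool([
  [[0,0,-0.5],[0,0,0]],
  [[0,0,-0.5],[0,0,0]],
  [[0,0,-0.5],[0,0,0]],
  [[0,0,-0.4],[0,0,0]],
  [[0,0,0],[0,0,0]],
])

```text
clock: 5.7
tcp_pos: [0.5797, -0.2421, -0.0305]
orientation: [1.0, 0.03, -0.001, -0.0]
contact_force: [0.2, 0.9, 1.1]
gripper_width: 0.995
gripper_force: 0.0
```

Request:
drive_tool([
  [[0,0,0],[0,0,0]],
  [[0,0,0],[0,0,0]],
  [[0,0,0],[0,0,0]],
  [[0,0,0],[0,0,0]],
  [[0,0,0],[0,0,0]],
  [[0,0,0],[0,0,0]],
  [[0,0,0],[0,0,0]],
  [[0,0,0],[0,0,0]],
  [[0,0,0],[0,0,0]],
  [[0,0,0],[0,0,0]],
], claw=3.5, newtons=40)

```text
clock: 6.53
tcp_pos: [0.5811, -0.2424, -0.0287]
orientation: [1.0, 0.03, 0.0, 0.0]
contact_force: [0.1, 0.8, 5.2]
gripper_width: 0.525
gripper_force: 41.9
```

The opening is now about 45 mm at 42 N, so this is a proper grasp. Lifting.

Request:
drive_tool([
  [[0,0,0.5],[0,0,0]],
  [[0,0,1],[0,0,0]],
  [[0,0,1.5],[0,0,0]],
  [[0,0,2],[0,0,0]],
  [[0,0,2],[0,0,0]],
  [[0,0,2],[0,0,0]],
  [[0,0,2],[0,0,0]],
  [[0,0,1.5],[0,0,0]],
  [[0,0,1],[0,0,0]],
  [[0,0,0],[0,0,0]],
])

```text
clock: 7.37
tcp_pos: [0.582, -0.243, 0.1084]
orientation: [1.0, 0.03, 0.002, 0.001]
contact_force: [0.8, 0.0, -1.5]
gripper_width: 0.522
gripper_force: 41.4
```

Request:
drive_tool([
  [[0,1,0],[0,0,0]],
  [[0,2,0],[0,0,0]],
  [[0,2.5,0],[0,0,0]],
  [[0,2.5,0],[0,0,0]],
  [[0.5,2.5,0],[0,0,0]],
  [[0,2.5,0],[0,0,0]],
  [[0,2.5,0],[0,0,0]],
  [[0,2.5,0],[0,0,0]],
  [[0,2.5,0],[0,0,0]],
  [[0,2,0],[0,0,0]],
  [[0,1,0],[0,0,0]],
  [[0,0,0],[0,0,0]],
])

```text
clock: 8.37
tcp_pos: [0.5844, -0.0032, 0.1046]
orientation: [0.999, 0.033, -0.001, -0.001]
contact_force: [1.0, 1.6, -2.1]
gripper_width: 0.521
gripper_force: 41.3
```

Request:
drive_tool([
  [[0.1,0.7,0],[0,0,0]],
  [[0,0.6,0],[0,0,0]],
  [[0,0,-1.5],[0,0,0]],
  [[0,0,-2],[0,0,0]],
  [[0,0,-2],[0,0,0]],
  [[0,0,-2],[0,0,0]],
  [[0,0,-1.5],[0,0,0]],
  [[0,0,-1],[0,0,0]],
  [[0,0,-0.5],[0,0,0]],
  [[0,0,0],[0,0,0]],
  [[0,0,0],[0,0,0]],
])

```text
clock: 9.28
tcp_pos: [0.5873, 0.0053, 0.0013]
orientation: [1.0, 0.029, 0.0, 0.0]
contact_force: [0.4, -0.1, -1.0]
gripper_width: 0.523
gripper_force: 41.3
```

Request:
drive_tool([
  [[-0.1,0.5,-0.5],[0,0,0]],
  [[0,0,-0.5],[0,0,0]],
  [[0,0,-0.3],[0,0,0]],
  [[0,0,0],[0,0,0]],
  [[0,0,0],[0,0,0]],
])

```text
clock: 9.7
tcp_pos: [0.5855, 0.0106, -0.0123]
orientation: [1.0, 0.03, -0.0, 0.0]
contact_force: [-1.1, 0.0, -1.4]
gripper_width: 0.524
gripper_force: 41.3
```

Run:
```python
from h import *
s=sense();t=s['tcp_pos'];print(t,s['contact_force'])
a=grab_frame('wrist');b=grab_frame('scene')
x,y=t[:2]
q=np.array([[.586,.0099]])+.038*np.array([[np.cos(u),np.sin(u)] for u in np.linspace(0,6.28,60)])
d=np.array([t[:2]])+.023*np.array([[np.cos(u),np.sin(u)] for u in np.linspace(0,6.28,60)])
for n,i in(('wrist',a),('scene',b)):
    cv2.polylines(i,[proj(n,np.c_[q,np.full(60,.014)]).astype(int)],True,(0,255,0),1)
    cv2.polylines(i,[proj(n,np.c_[d,np.full(60,.014)]).astype(int)],True,(255,0,255),1)
o=np.hstack([cv2.resize(a[130:330,220:420],(400,400)),cv2.resize(b[140:260,305:425],(400,400))])
cv2.imwrite('pics/p1.png',cv2.convertScaleAbs(o[:,:,::-1],alpha=1.3))
```

```text
[ 0.58546172  0.01056584 -0.01231305] [-1.11891341  0.02370319 -1.38802702]
```

View pics/p1.png

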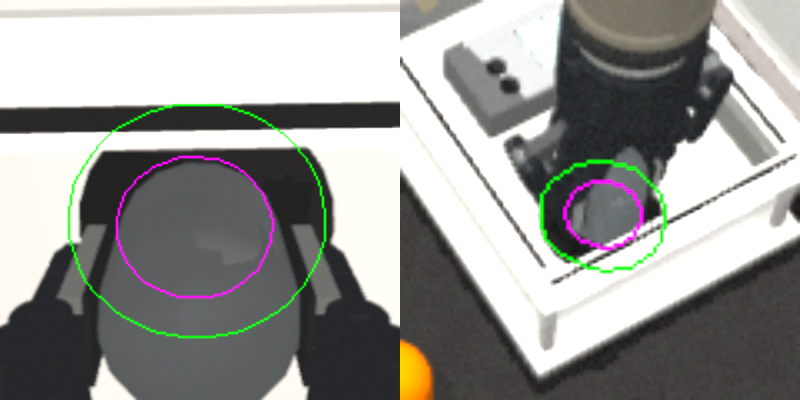

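The dome is inside the pad: dome centre at column ≈198, pad spanning columns 80–333 in the wrist crop. That is 3 mm off centre with 15 mm of margin. I'll lower the last few millimetres and release.

Request:
drive_tool([
  [[0,-0.2,-0.1],[0,0,0]],
  [[0,0,-0.1],[0,0,0]],
  [[0,0,-0.1],[0,0,0]],
  [[0,0,0],[0,0,0]],
])

```text
clock: 10.13
tcp_pos: [0.5858, 0.0081, -0.0147]
orientation: [1.0, 0.029, 0.0, 0.0]
contact_force: [-1.0, -0.9, 2.9]
gripper_width: 0.521
gripper_force: 41.7
```

Request:
drive_tool([
  [[0,0,0],[0,0,0]],
  [[0,0,0],[0,0,0]],
  [[0,0,0],[0,0,0]],
  [[0,0,0],[0,0,0]],
  [[0,0,0],[0,0,0]],
  [[0,0,0],[0,0,0]],
], claw=6.8)

```text
clock: 10.63
tcp_pos: [0.5857, 0.0087, -0.0152]
orientation: [1.0, 0.03, 0.0, 0.0]
contact_force: [0.1, 0.7, 0.3]
gripper_width: 0.797
gripper_force: 0.0
```

Request:
drive_tool([
  [[0,0,0.5],[0,0,0]],
  [[0,0,1],[0,0,0]],
  [[0,0,2],[0,0,0]],
  [[0,0,3],[0,0,0]],
  [[0,0,3],[0,0,0]],
  [[0,0,3],[0,0,0]],
  [[0,0,3],[0,0,0]],
  [[0,0,3],[0,0,0]],
  [[0,0,3],[0,0,0]],
  [[0,0,3],[0,0,0]],
  [[0,0,3],[0,0,0]],
  [[0,0,0],[0,0,0]],
])

```text
clock: 11.63
tcp_pos: [0.5895, 0.0092, 0.2682]
orientation: [1.0, 0.03, 0.007, -0.0]
contact_force: [1.6, 0.7, 0.5]
gripper_width: 0.798
gripper_force: 0.0
```

Request:
drive_tool([
  [[-0.5,1,1],[0,0,0]],
  [[-0.7,2.5,1],[0,0,0]],
  [[-0.7,2.5,0],[0,0,0]],
  [[-0.7,2.5,0],[0,0,0]],
  [[-0.7,3,0],[0,0,0]],
  [[-0.7,3,0],[0,0,0]],
  [[-0.7,3,0],[0,0,0]],
  [[-0.7,3,0],[0,0,0]],
  [[-0.7,3,0],[0,0,0]],
  [[-0.7,3,0],[0,0,0]],
  [[0,2,0],[0,0,0]],
  [[0,0,0],[0,0,0]],
], claw=0)

```text
clock: 12.63
tcp_pos: [0.5138, 0.3004, 0.2797]
orientation: [0.999, 0.035, -0.001, -0.002]
contact_force: [-0.3, 1.0, 0.6]
gripper_width: -0.0
gripper_force: 0.0
```

Run:
```python
from h import *
s=sense();print(s['tcp_pos'],s['contact_force'],s['gripper_width'])
im=grab_frame('top');b=grab_frame('scene')
o=np.hstack([cv2.resize(im[120:300,130:330],(400,360)),cv2.resize(b[20:260,270:537],(400,360))])
cv2.imwrite('pics/p2.png',o[:,:,::-1])
t=np.linspace(0,6.28,40)
g=im.max(2)[168:212,245:292];m=(g<75).astype(np.uint8)
print(proj('top',[[.586,.009,.014],[.586,.009,.074]]))
q=((g>75)&(g<165)).astype(np.uint8)*255;n,l,st,c=cv2.connectedComponentsWithStats(q);print(st[1:][st[1:,4]>60],c[1:][st[1:,4]>60]+[245,168])
```

```text
[0.51375561 0.30041239 0.27966889] [-0.33873453  0.9861827   0.63128733] -2.7098735340082994e-05
[[268.45759756 189.02993384]
 [265.98009361 186.35503644]]
[[  6   4  34  33  73]
 [ 11   9  22  22 372]] [[262.80821918 181.46575342]
 [266.58602151 187.59139785]]
```

View pics/p2.png

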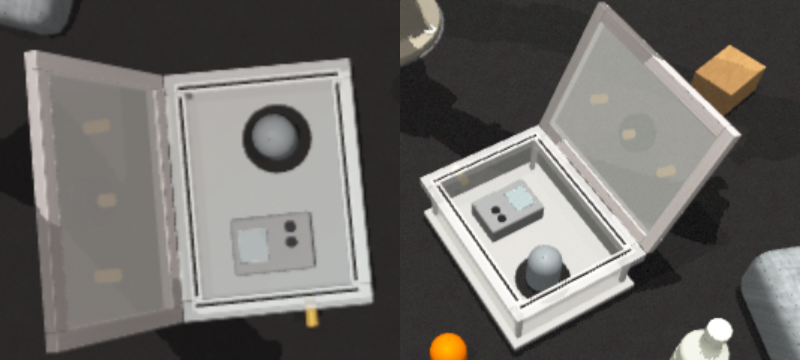

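The dome stands upright on the pad at (267,188), surrounded by black rim on all sides. The logger is untouched and the lid is still open. I've used all 10 pictures, so from here I'll measure by numbers. Descending behind the lid.

Request:
drive_tool([
  [[0,0,-1],[0,0,0]],
  [[0,0,-2],[0,0,0]],
  [[0,0,-2],[0,0,0]],
  [[0,0,-2],[0,0,0]],
  [[0,-1,-1.2],[0,0,0]],
  [[0,-2,0],[0,0,0]],
  [[0,-2,0],[0,0,0]],
  [[0,-1,0],[0,0,0]],
  [[0,0,0],[0,0,0]],
  [[0,0,0],[0,0,0]],
])

```text
clock: 13.57
tcp_pos: [0.5179, 0.2328, 0.1979]
orientation: [1.0, 0.028, 0.0, -0.0]
contact_force: [-0.5, 0.3, 0.1]
gripper_width: 0.005
gripper_force: 0.0
```

Request:
drive_tool([
  [[0,-0.8,0],[0,0,0]],
  [[0,-0.8,0],[0,0,0]],
  [[0,-0.8,0],[0,0,0]],
  [[0,-0.8,0],[0,0,0]],
  [[0,-0.8,0],[0,0,0]],
  [[0,-0.8,0],[0,0,0]],
  [[0,-0.8,0],[0,0,0]],
  [[0,-0.8,0],[0,0,0]],
])

```text
clock: 14.23
tcp_pos: [0.5178, 0.169, 0.1981]
orientation: [1.0, 0.03, 0.0, -0.0]
contact_force: [1.0, 0.4, 0.7]
gripper_width: 0.0
gripper_force: 0.8
```

Request:
drive_tool([
  [[0,-0.6,0],[0,0,0]],
  [[0,-0.6,0],[0,0,0]],
  [[0,-0.6,0],[0,0,0]],
  [[0,-0.6,0],[0,0,0]],
  [[0,-0.6,0],[0,0,0]],
  [[0,-0.6,0],[0,0,0]],
  [[0,-0.6,0],[0,0,0]],
])

```text
clock: 14.82
tcp_pos: [0.5191, 0.1272, 0.1989]
orientation: [1.0, 0.03, 0.002, -0.0]
contact_force: [2.0, 1.1, 4.1]
gripper_width: -0.001
gripper_force: 2.1
```

Run:
```python
from h import *
# lid angle: score edge strength along projected lid side/free edges in scene
b=cv2.imread('pics/scene0.png')
def outline(a,c=(.5286,.0133),yaw=.069):
    R=np.array([[np.cos(yaw),-np.sin(yaw)],[np.sin(yaw),np.cos(yaw)]]);P=[]
    for x,r in((-.125,.02),(-.125,.19),(.125,.19),(.125,.02)):
        xy=np.array(c)+R@[x,.095-r*np.cos(a)];P.append([*xy,.085+r*np.sin(a)])
    return proj('scene',P)
def score(g,a):
    m=np.zeros(g.shape,np.uint8);cv2.polylines(m,[np.round(outline(a)*8).astype(np.int32)],False,255,1,cv2.LINE_8,3);return g[m>0].mean()
A=np.arange(0,2.1,.05)
for im in(b,grab_frame('scene')[:,:,::-1].copy()):
    g=cv2.GaussianBlur(im,(0,0),1).max(2).astype(np.float32);e=np.hypot(cv2.Sobel(g,5,1,0),cv2.Sobel(g,5,0,1))
    sc=np.array([score(e,a) for a in A]);i=np.argsort(-sc)[:4];print(A[i].round(2),sc[i].round())
```

```text
[2.   0.   1.95 0.15] [255. 253. 174. 153.]
[0.   1.6  1.05 0.15] [258. 175. 160. 154.]
```

The lid is at about 1.6 and moving with the finger. A little further.

Request:
drive_tool([
  [[0,-0.6,0],[0,0,0]],
  [[0,-0.6,0],[0,0,0]],
  [[0,-0.6,0],[0,0,0]],
  [[0,-0.6,0],[0,0,0]],
  [[0,-0.6,0],[0,0,0]],
  [[0,0,0],[0,0,0]],
])

```text
clock: 15.37
tcp_pos: [0.5168, 0.0952, 0.1969]
orientation: [1.0, 0.028, -0.001, 0.001]
contact_force: [0.2, -0.2, -0.9]
gripper_width: 0.001
gripper_force: 0.0
```

```bash
cat > lid.py <<'E'
from h import *
def outline(a,c=(.5286,.0133),yaw=.069):
    R=np.array([[np.cos(yaw),-np.sin(yaw)],[np.sin(yaw),np.cos(yaw)]]);P=[]
    for x,r in((-.125,.02),(-.125,.19),(.125,.19),(.125,.02)):
        xy=np.array(c)+R@[x,.095-r*np.cos(a)];P.append([*xy,.085+r*np.sin(a)])
    return proj('scene',P)
def score(g,a):
    m=np.zeros(g.shape,np.uint8);cv2.polylines(m,[np.round(outline(a)*8).astype(np.int32)],False,255,1,cv2.LINE_8,3);return g[m>0].mean()
A=np.arange(.2,2.1,.05)
g=cv2.GaussianBlur(grab_frame('scene'),(0,0),1).max(2).astype(np.float32);e=np.hypot(cv2.Sobel(g,5,1,0),cv2.Sobel(g,5,0,1))
sc=np.array([score(e,a) for a in A]);i=np.argsort(-sc)[:4];s=sense();print(A[i].round(2),sc[i].round(),s['clock'],s['contact_force'].round(1) if hasattr(s['contact_force'],'round') else s['contact_force'])
E
python3 lid.py
```

```text
[1.05 0.2  1.   0.9 ] [169. 143.  96.  95.] 15.4167 [ 0.1 -0.1 -0.2]
```

The lid is at about 1.05, there's no contact force, and it is falling by itself. I'll retreat to +y, away from it, and wait.

Request:
drive_tool([
  [[0,1.5,0],[0,0,0]],
  [[0,2.5,0],[0,0,0]],
  [[0,2.5,0],[0,0,0]],
  [[0,2.5,0],[0,0,0]],
  [[0,2.5,0],[0,0,0]],
  [[0,2.5,0],[0,0,0]],
  [[0,2.5,0],[0,0,0]],
  [[0,0,2],[0,0,0]],
  [[0,0,2],[0,0,0]],
  [[0,0,0],[0,0,0]],
  [[0,0,0],[0,0,0]],
  [[0,0,0],[0,0,0]],
])

```text
clock: 16.42
tcp_pos: [0.5171, 0.2622, 0.237]
orientation: [1.0, 0.03, -0.001, 0.0]
contact_force: [-0.5, -0.0, -1.0]
gripper_width: 0.001
gripper_force: 0.0
```

Request:
drive_tool([
  [[0,0,0],[0,0,0]],
  [[0,0,0],[0,0,0]],
  [[0,0,0],[0,0,0]],
  [[0,0,0],[0,0,0]],
  [[0,0,0],[0,0,0]],
  [[0,0,0],[0,0,0]],
  [[0,0,0],[0,0,0]],
  [[0,0,0],[0,0,0]],
  [[0,0,0],[0,0,0]],
  [[0,0,0],[0,0,0]],
  [[0,0,0],[0,0,0]],
  [[0,0,0],[0,0,0]],
])

```text
clock: 17.42
tcp_pos: [0.5177, 0.2626, 0.2379]
orientation: [1.0, 0.03, 0.0, 0.0]
contact_force: [-0.8, -0.0, 0.0]
gripper_width: -0.003
gripper_force: 0.0
```

Request:
drive_tool([
  [[0,0,0],[0,0,0]],
  [[0,0,0],[0,0,0]],
  [[0,0,0],[0,0,0]],
  [[0,0,0],[0,0,0]],
  [[0,0,0],[0,0,0]],
  [[0,0,0],[0,0,0]],
  [[0,0,0],[0,0,0]],
  [[0,0,0],[0,0,0]],
  [[0,0,0],[0,0,0]],
  [[0,0,0],[0,0,0]],
  [[0,0,0],[0,0,0]],
  [[0,0,0],[0,0,0]],
])

```text
clock: 18.42
tcp_pos: [0.5177, 0.2626, 0.2379]
orientation: [1.0, 0.03, 0.0, 0.0]
contact_force: [-0.4, -0.2, -0.1]
gripper_width: -0.0
gripper_force: 0.0
```

```bash
sed -i 's/arange(.2,/arange(-.1,/' lid.py && python3 lid.py
python3 - <<'E'
from h import *
a=grab_frame('top').astype(int);o=cv2.imread('pics/top0.png')[:,:,::-1].astype(int)
# lid shut: old lid area now dark; gauge dark on top of lid; dome grey visible through lid
print('old lid area',o[200:240,160:205].mean().round(),a[200:240,160:205].mean().round())
yaw=.069;R=np.array([[np.cos(yaw),-np.sin(yaw)],[np.sin(yaw),np.cos(yaw)]])
q=np.array([.5286,.0133])+R@[0,.01];u=proj('top',[[*q,.129]])[0].astype(int);print('gauge px',u,a[u[1]-3:u[1]+4,u[0]-3:u[0]+4].mean())
d=proj('top',[[.586,.009,.06]])[0].astype(int);print('dome row',a[d[1],d[0]-24:d[0]+28:4].mean(1).round().tolist())
for n,b in(('flat',(430,205,470,240)),('mini',(368,240,392,262)),('orange',(328,147,358,177)),('red',(368,131,398,161))):
    x0,y0,x1,y1=b;print(n,np.abs(a-o)[y0:y1,x0:x1].mean().round(1))
E
```

```text
[0.05 0.1  0.15 0.2 ] [203. 188. 117.  94.] 18.4667 [ 0.8 -0.4  1. ]
old lid area 121.0 26.0
gauge px [256 213] 213.66666666666666
dome row [213.0, 214.0, 214.0, 180.0, 190.0, 190.0, 191.0, 190.0, 189.0, 185.0, 180.0, 212.0, 215.0]
flat 0.6
mini 0.6
orange 0.7
red 0.8
```

Request:
drive_tool([
  [[0,0,0],[0,0,0]],
  [[0,0,0],[0,0,0]],
  [[0,0,0],[0,0,0]],
  [[0,0,0],[0,0,0]],
  [[0,0,0],[0,0,0]],
  [[0,0,0],[0,0,0]],
  [[0,0,0],[0,0,0]],
  [[0,0,0],[0,0,0]],
  [[0,0,0],[0,0,0]],
  [[0,0,0],[0,0,0]],
  [[0,0,0],[0,0,0]],
  [[0,0,0],[0,0,0]],
])

```text
clock: 19.52
tcp_pos: [0.5177, 0.2626, 0.2379]
orientation: [1.0, 0.03, 0.0, 0.0]
contact_force: [0.3, -0.7, 0.2]
gripper_width: 0.006
gripper_force: 0.0
```

```bash
sed -i 's/,.05)$/,.02)/' lid.py && python3 lid.py
python3 - <<'E'
from h import *
a=grab_frame('scene').astype(int)
# fit of lid top rectangle (z=.097 at shut): compare the free edge height along the lid's -y edge
yaw=.069;R=np.array([[np.cos(yaw),-np.sin(yaw)],[np.sin(yaw),np.cos(yaw)]])
g=a.max(2)
for x in(-.06,.06):
  q=np.array([.5286,.0133])+R@[x,-.095]
  print([(round(z,3),int(cv2.getRectSubPix(g.astype(np.float32),(1,1),tuple(map(float,proj('scene',[[*q,z]])[0])))[0,0])) for z in np.arange(.06,.13,.006)])
E
```

```text
[0.08 0.06 0.1  0.04] [218. 217. 187. 175.] 19.5667 [0.8 0.2 0.4]
[(np.float64(0.06), 182), (np.float64(0.066), 171), (np.float64(0.072), 162), (np.float64(0.078), 147), (np.float64(0.084), 124), (np.float64(0.09), 159), (np.float64(0.096), 237), (np.float64(0.102), 243), (np.float64(0.108), 243), (np.float64(0.114), 244), (np.float64(0.12), 244), (np.float64(0.126), 243)]
[(np.float64(0.06), 184), (np.float64(0.066), 177), (np.float64(0.072), 166), (np.float64(0.078), 161), (np.float64(0.084), 149), (np.float64(0.09), 130), (np.float64(0.096), 212), (np.float64(0.102), 244), (np.float64(0.108), 245), (np.float64(0.114), 245), (np.float64(0.12), 242), (np.float64(0.126), 244)]
```

The lid's top edge sits at z≈0.095 (0.097 expected when shut) along its free edge, so it is shut and still. The tool is touching nothing, so I'm handing in.

```bash
python3 -c "from cell import close_job;print(close_job())"
```

```text
the job is handed in; nothing more can be done
None
```

The larger grey dome stands upright on the pad, the lid fell shut by its own weight, and the other covers and the logger were left in place; I handed the job in at about 19.6 s.

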